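Park the square stamp in its dust box

ROBOT

A 7-joint arm with a two-finger parallel gripper is mounted at the origin on the work surface. World frame = base frame: x ahead of the robot, y to its left, z up, the work surface at z = 0. Lengths are in m, angles in rad, forces in N, time in s.
With the tool pointing down it reaches from about 0.425 to 0.825 m from the base axis. Payload 3.6 kg.
Tool frame: the origin (TCP) lies at the very end of the fingers, on their centre line; the grasp point (between the pads) lies behind it (arm.grasp_offset is the z of the grasp point in the tool frame, in m); z points along the fingers, y is the direction in which the jaws open and shut (so a half turn about z gives the same grasp; the last joint's range is limited). The gripper opens to 85 mm and grips with 20 to 120 N. Pads are 22 mm wide; open, the fingers measure 114 mm over their backs; the gripper's body (76 mm by 85 mm) begins 54 mm behind the grasp point. The pads swing forward as they close: fully open they stand 13 mm farther back than shut.
Start: joints at [1.185, 0.615, -0.013, 1.423, 0.008, 1.103, -0.04], TCP at [0.229, -0.608, 0.231] pointing down, gripper open.
Joint ranges: [-3.12, 3.12], [-0.3, 2.06], [-1.34, 1.32], [0.26, 2.42], [-1.36, 4.5], [0.01, 1.98], [-2.84, 2.84]. Speed limits (rad/s): [2.79, 2.79, 3.14, 3.14, 3.14, 3.14, 3.14].

INTERFACE

Orientations are given as a unit quaternion [x, y, z, w].
In Python, from rig import get_state, cams, arm gives the robot as it stands.
- The arm moves only by the tool step_arm, never from a script. Its argument "steps" is a list of rows, each a list of 4 numbers: the shift along the tool's x, y, z in mm, then the turn about the tool's z in degrees. A call has exactly 5 rows; each row is the pose to reach, as a shift and turn from the pose commanded when the call began, along the tool's axes at that moment; what a row does not reach only later rows make up. A row lasts 1/8 s, in which the tool goes at most 62.5 mm and 10.7 degrees, less where a joint would pass 70% of its speed; a pose out of reach is approached as far as the arm can. A call with a gripper value outside its range is refused whole. "grip" is the closure, from 0 (fully open) to 1 (shut), set as the call begins (left out, the last holds). The fingers move at their own pace and stop on an object; "squeeze" is the grip in N (left out, the last holds). Time passes only in rows, so rows that repeat a pose let the fingers close, or fill a call up. It gives the time, the measured TCP pose, the force and the opening at its end, in the units of the state.
- get_state(): the state, without advancing time (a new reading comes with each control period).
- cams.read_camera(name): name is "side" or "top" or "wrist"; returns (picture, depth): 400x640x3 uint8, red, green, blue; 400x640 float32, m along the optical axis (not along the pixel's ray), 0 where there is no reading.
- cams.calibration(name): a dict with "mtx" (3x3 intrinsics, pixels), "extrinsics" (4x4, takes a point from camera to world coordinates). Camera axes: x right, y down, z forward; pixel columns grow to the right and rows downward; lengths in m; the calibration is good to about 2 mm. A picture is of the moment at which its call begins: read the wrist's pose just before it. calibration takes no time and is no camera call; for the wrist camera it gives the pose at the moment of the call.
- arm.job_done(): hands the job in, once; it reports no verdict.
The state is a dict: "t": time; "joints": joint angles; "qvel": joint speeds; "tau": joint torques, N m; "position": TCP position; "ee_rot": TCP orientation; "ft_force": force on the tool from outside, world axes, zero at the start; "ft_torque": the same for the moment, N m; "finger_gap": opening from 0.0 (shut) to 1.0 (fully open).
Only numpy, scipy, OpenCV 4.12 (cv2) and the standard library are available. Lean on these libraries where they do the work, as an engineer would, in place of code of your own. Each camera call takes 0.05 s, during which the arm holds its last target.

TASK

Put the square-headed hand stamp away in the wooden dust box: hold it upright by its handle, push its steel head down through the sprung flap in the box's top, and lower it gently until it stands on the box floor, then let go. It should be left standing upright in the box, keeping the flap open with its own body. Do not knock over or shift the round-headed stamp, which stays on the bench.

Things in the scene. Friction and masses are not known exactly. Their poses are not given: they have to be found in the camera images.
- square_stamp: Leatherworker's hand stamp standing upright on the bench, 150 mm tall, about 0.4 kg: square steel head 44 x 44 mm, 25 mm high, at the bottom; brass collar 30 mm across from 25 to 33 mm; then a round dark wooden handle 26 mm across up to 145 mm, top rounded off at 150 mm. Origin: centre of the head's underside; z up along the handle, x and y square to the head's sides. Stands by itself.
- round_stamp: The other hand stamp, with the same handle and height but a round steel head 50 mm across and 25 mm high. Not the one to put away: it stays where it stands. Origin: centre of the underside of the head; z up along the handle.
- dust_box: Pale wooden box screwed to the bench, outside 98 (x) x 94 (y) x 95 mm high, walls 10 mm thick. Inside is one well, 78 (x) x 74 (y) mm, straight down to a flat floor 15 mm above the bench; its mouth at the top is covered by the flap. Origin: centre of the underside, straight below the well's centre; z up. The seated stamp stands out 70 mm above the walls.
- flap (a joint): Sprung aluminium flap, 73 x 71 x 2 mm, closing the whole mouth of the dust box just below the top of its walls. Hinged along the wall on the box's +x side, it swings only down into the box: 0 = shut (level), 1.55 = hanging down along that wall (rad). A light spring shuts it; the stamp's head pushes it open with 2 to 4 N and, seated mid-well, keeps it 1.2 or more open.
Not all that is in view belongs to the job. Leave any pink look-alike of the square_stamp alone.

How it is judged:
By the outcome, as a careful person would: the job done as asked, in the order asked, and still so for the second after the job is handed in, with the robot touching nothing.
It also fails if it takes over 38 s, if anything falls off the work surface, if the arm or the gripper's body presses on something with over 40 N, if the wrist force passes 120 N, or if a joint passes its speed limit or range.

## Working session

There is one attempt and no reset: what is moved stays moved. The work goes in short steps, Python scripts to look and compute and a tool call to move; the robot and the scene stay as the last step left them, time stands still between calls to the robot, and variables do not carry over. Pictures are saved under pics/ and viewed, and the job is handed in when it is done.

Besides the shell and the picture viewer there is one more tool, called after "Emit:" as a command line: name --pt "numbers of a row" for each row, then --argument value for the rest. step_arm: Moves the arm, as the interface text tells. Its arguments: {"type":"object","properties":{"steps":{"type":"array"},"grip":{"type":"number"},"squeeze":{"type":"number"}},"required":["steps"]}

```bash
ls; mkdir -p pics; python3 - <<'E'
from rig import get_state,cams,arm
import cv2,numpy as np
s=get_state();print(s['t'],s['position'],s['ee_rot'],s['finger_gap'],arm.grasp_offset)
for n in['side','top']:
    p,d=cams.read_camera(n);c=cams.calibration(n)
    np.savez(f'pics/{n}0.npz',p=p,d=d,K=c['mtx'],E=c['extrinsics'])
    cv2.imwrite(f'pics/{n}0.png',p[...,::-1]);print(n,c['mtx'],np.round(c['extrinsics'],3))
E
```

```text
pics
0.0 [ 0.22859656 -0.60762818  0.23009184] [ 9.83852801e-01  1.78974479e-01 -2.51939899e-04 -1.31839965e-03] 0.998421969377442 -0.0187
side [[386.11245323   0.         317.56519212]
 [  0.         386.11245323 204.81560735]
 [  0.           0.           1.        ]] [[ 0.731 -0.442  0.519  0.121]
 [-0.682 -0.465  0.565 -0.441]
 [-0.009 -0.767 -0.642  0.602]
 [ 0.     0.     0.     1.   ]]
top [[405.9215381    0.         313.8674826 ]
 [  0.         405.9215381  201.41366912]
 [  0.           0.           1.        ]] [[-0.023 -0.996  0.085  0.474]
 [-1.     0.024  0.012  0.017]
 [-0.014 -0.085 -0.996  0.831]
 [ 0.     0.     0.     1.   ]]
```

View pics/side0.png

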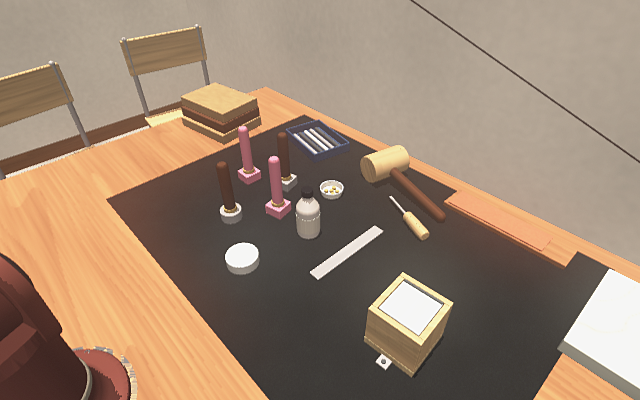

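View pics/top0.png

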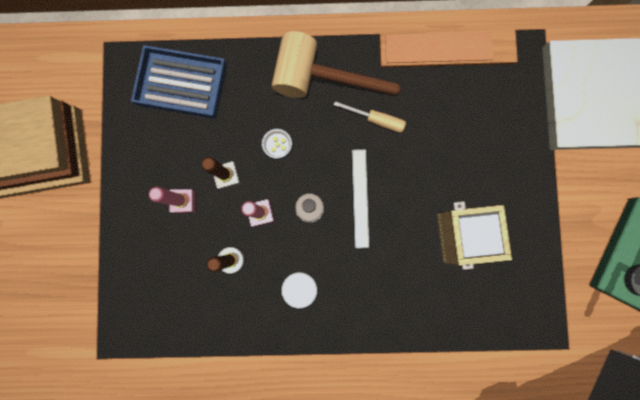

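```bash
python3 - <<'E'
import cv2,numpy as np
a=np.load('pics/top0.npz');b=np.load('pics/side0.npz')
c1=cv2.resize(a['p'][140:290,130:290],None,fx=2.4,fy=2.4,interpolation=2)
c2=cv2.resize(a['p'][190:280,430:520],None,fx=4,fy=4,interpolation=2)
c3=cv2.resize(b['p'][110:230,200:330],None,fx=2.95,fy=3,interpolation=2)
c4=cv2.resize(b['p'][260:380,350:470],None,fx=3.3,fy=3,interpolation=2)
cv=np.zeros((600+130,800,3),np.uint8)
def put(i,y,x): cv[y:y+i.shape[0],x:x+i.shape[1]]=i
put(c1[:360],0,0);put(c2[:360],0,400);put(c3,365,0);put(c4,365,400)
cv=cv2.resize(cv,None,fx=.82,fy=.82)
cv2.imwrite('pics/crop0.png',cv[...,::-1])
E
```

```text
(no output)
```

View pics/crop0.png

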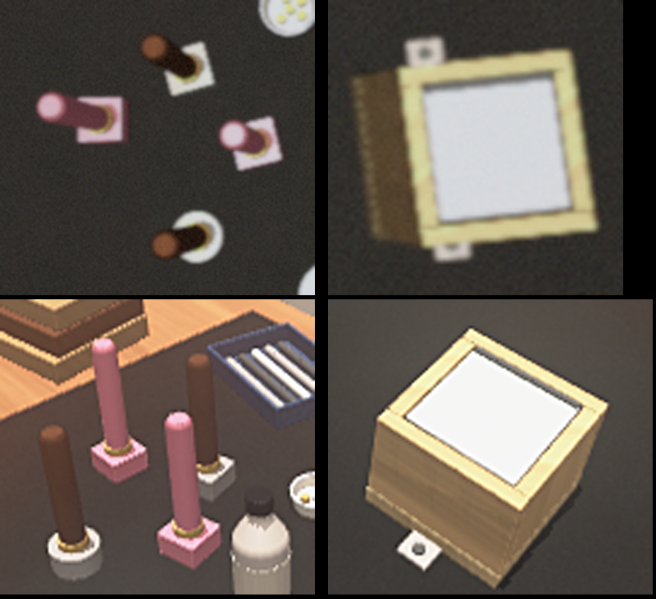

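```bash
cat > h.py <<'E'
import numpy as np,cv2
def ray(uv,K,E,z):
    uv=np.atleast_2d(np.float64(uv)); d=np.c_[(uv[:,0]-K[0,2])/K[0,0],(uv[:,1]-K[1,2])/K[1,1],np.ones(len(uv))]@E[:3,:3].T
    o=E[:3,3]; return o+d*((z-o[2])/d[:,2])[:,None]
def proj(P,K,E):
    q=(np.atleast_2d(P)-E[:3,3])@E[:3,:3]; return (q/q[:,2:])@K.T
def rect(mask,K,E,z):
    c,_=cv2.findContours(mask.astype(np.uint8),0,1); c=max(c,key=cv2.contourArea)[:,0]
    w=ray(c,K,E,z)[:,:2]; r=cv2.minAreaRect((w*1000).astype(np.float32)); return r,cv2.contourArea(c)
E
python3 - <<'E'
from h import *
a=np.load('pics/top0.npz');b=np.load('pics/side0.npz')
K,E=a['K'],a['E'];p=a['p'];hsv=cv2.cvtColor(p,cv2.COLOR_RGB2HSV)
def win(x0,y0,x1,y1):
    m=np.zeros(p.shape[:2],bool);m[y0:y1,x0:x1]=1;return m
white=(hsv[...,2]>140)&(hsv[...,1]<60)
print('square',rect(white&win(200,150,245,195),K,E,.025))
print('round',rect(white&win(200,240,250,280),K,E,.025))
print('pink',rect((hsv[...,2]>140)&win(240,195,280,230),K,E,.025))
print('pinkB',rect((hsv[...,2]>140)&win(165,185,200,215),K,E,.025))
print('flap',rect(white&win(450,200,515,270)&(hsv[...,1]<30),K,E,.09))
box=(hsv[...,2]>150)&win(450,205,515,266)
print('box',rect(box,K,E,.095))
# handle tips
dark=(hsv[...,0]<15)&(hsv[...,1]>100)&(hsv[...,2]>40)
for w in [(198,150,245,195),(200,240,250,280)]:
    m=dark&win(*w);ys,xs=np.nonzero(m);print('tip',xs.min(),xs.max(),ys.min(),ys.max())
# depth points
d=a['d'];ys,xs=np.mgrid[0:400,0:640]
P=np.stack([(xs-K[0,2])/K[0,0]*d,(ys-K[1,2])/K[1,1]*d,d],-1)@E[:3,:3].T+E[:3,3]
for n,w,lo,hi in [('sq tip',(198,150,245,195),.143,.17),('rd tip',(200,240,250,280),.143,.17),('sq head',(198,150,245,195),.015,.035),('pinkA',(240,195,280,230),.14,.17),('pinkB',(145,180,200,215),.14,.17),('box',(430,195,520,280),.088,.11),('table',(300,300,400,340),-.1,.1)]:
    Q=P[win(*w)&(d>0)];q=Q[(Q[:,2]>lo)&(Q[:,2]<hi)]
    print(n,len(q),np.round(q.mean(0),4) if len(q) else Q[:,2].max(),np.round((q[:,:2].max(0)+q[:,:2].min(0))/2,4) if len(q) else '')
E
```

```text
square (((601.099609375, 203.93357849121094), (44.75918197631836, 45.2010498046875), 15.39208698272705), 198.5)
round (((431.948486328125, 191.21731567382812), (50.0084114074707, 43.28855895996094), 14.844132423400879), 224.0)
pink (((523.1068115234375, 135.40789794921875), (44.65380096435547, 45.404014587402344), 12.736550331115723), 252.0)
pinkB (((551.8137817382812, 293.4551696777344), (44.299686431884766, 44.248897552490234), 88.65277099609375), 251.5)
flap (((468.364990234375, -275.72833251953125), (72.6257553100586, 72.97689819335938), 4.685091495513916), 1551.5)
box (((472.57550048828125, -273.48712158203125), (110.01655578613281, 94.82913208007812), 4.777106761932373), 2845.5)
tip 201 228 157 177
tip 207 232 256 271
sq tip 181 [0.6002 0.2034 0.1492] [0.6009 0.2043]
rd tip 191 [0.4312 0.1942 0.1496] [0.4309 0.1954]
sq head 296 [0.5962 0.1978 0.026 ] [0.6007 0.2016]
pinkA 183 [0.5228 0.1352 0.1493] [0.523  0.1358]
pinkB 191 [0.5508 0.2916 0.1489] [0.5514 0.2929]
box 2869 [ 0.4697 -0.272   0.0952] [ 0.4699 -0.2723]
table 3985 [ 0.3061 -0.0397  0.0024] [ 0.308  -0.0399]
```

```bash
python3 - <<'E'
from h import *
a=np.load('pics/top0.npz');b=np.load('pics/side0.npz')
for n,s in(('top',a),('side',b)):
    K,E,d=s['K'],s['E'],s['d'];ys,xs=np.mgrid[0:400,0:640]
    P=np.stack([(xs-K[0,2])/K[0,0]*d,(ys-K[1,2])/K[1,1]*d,d],-1)@E[:3,:3].T+E[:3,3]
    near=(np.hypot(P[...,0]-.47,P[...,1]+.275)<.1)&(d>0)
    m=near&(P[...,2]>.085)
    hsv=cv2.cvtColor(s['p'],cv2.COLOR_RGB2HSV)
    print(n,'box top',rect(m,K,E,.095),np.median(P[m],0))
    f=near&(hsv[...,1]<40)&(hsv[...,2]>150)&(P[...,2]>.08)
    print('flap',rect(f,K,E,.092),np.median(P[f][:,2]))
    for q in [(.601,.204,.15),(.601,.204,.025),(.4697,-.274,.095)]: print(proj(q,K,E)[0,:2].round(1))
E
```

```text
top box top (((469.1377258300781, -271.2607116699219), (98.02410125732422, 97.52906799316406), 4.846383571624756), 2863.5) [ 0.46969766 -0.27168285  0.09523399]
flap (((468.7628479003906, -274.7678527832031), (71.33244323730469, 73.69428253173828), 4.387002944946289), 1543.5) 0.09466386122561354
[207.6 163.5]
[224.7 174.6]
[481.  234.5]
side box top (((467.4146728515625, -274.228759765625), (104.67324829101562, 95.80844116210938), 4.7981438636779785), 3420.5) [ 0.46474922 -0.27672649  0.09485576]
flap (((471.08953857421875, -272.5279235839844), (72.86431884765625, 71.74881744384766), 4.326215744018555), 1712.0) 0.0943895440635939
[281.  134.1]
[284.4 177.5]
[410.7 305.8]
```

Emit:
step_arm --pt "55 -22 0 0" --pt "110 -44 0 0" --pt "168 -66 0 0" --pt "224 -88 0 0" --pt "224 -130 0 0" --grip 0

```text
t: 0.72
position: [0.3984, -0.4034, 0.2304]
ee_rot: [0.983, 0.184, 0.002, -0.001]
ft_force: [-0.8, 0.3, 0.2]
finger_gap: 1.003
```

```bash
python3 - <<'E'
from rig import *
from rig import get_state,cams
from h import *
s=get_state();c=cams.calibration('wrist');p,d=cams.read_camera('wrist')
print(s['position'],s['joints']);print(np.round(c['extrinsics'],3),c['mtx'])
np.savez('pics/w1.npz',p=p,d=d,K=c['mtx'],E=c['extrinsics']);cv2.imwrite('pics/w1.png',p[...,::-1])
E
```

```text
[ 0.39844735 -0.40343744  0.23040663] [ 0.77736947  0.48510852 -0.03374697  1.67195862  0.01394691  0.98391482
 -0.46164984]
[[ 0.362 -0.886 -0.288  0.473]
 [-0.932 -0.345 -0.11  -0.374]
 [-0.002  0.309 -0.951  0.373]
 [ 0.     0.     0.     1.   ]] [[287.92379887   0.         323.5218593 ]
 [  0.         287.92379887 201.45329337]
 [  0.           0.           1.        ]]
```

View pics/w1.png

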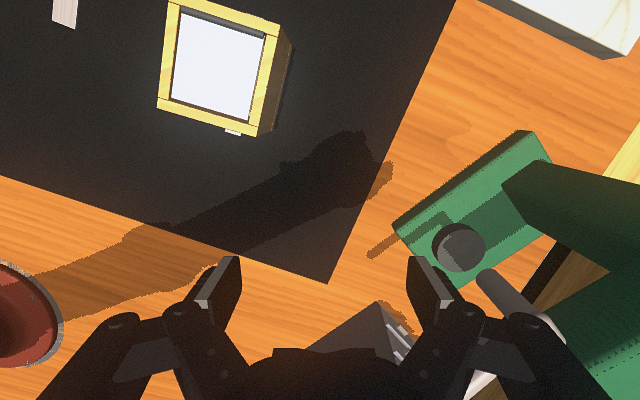

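```bash
python3 - <<'E'
from h import *
s=np.load('pics/w1.npz');K,E=s['K'],s['E']
hsv=cv2.cvtColor(s['p'],cv2.COLOR_RGB2HSV)
f=(hsv[...,1]<40)&(hsv[...,2]>190);f[:, :150]=0;f[:,290:]=0;f[125:]=0
print('flap',rect(f,K,E,.094))
g=(hsv[...,2]>185);g[:, :150]=0;g[:,300:]=0;g[140:]=0;print('box',rect(g,K,E,.095))
# where hand
cv2.imwrite('pics/w1c.png',cv2.resize(s['p'][0:145,140:310],None,fx=4,fy=4,interpolation=2)[...,::-1])
E
```

```text
flap (((468.9154968261719, -272.8630676269531), (69.8851547241211, 70.70870971679688), 4.846863746643066), 6719.0)
box (((468.38128662109375, -272.91351318359375), (100.51171112060547, 93.26475524902344), 4.8030805587768555), 12424.5)
```

View pics/w1c.png

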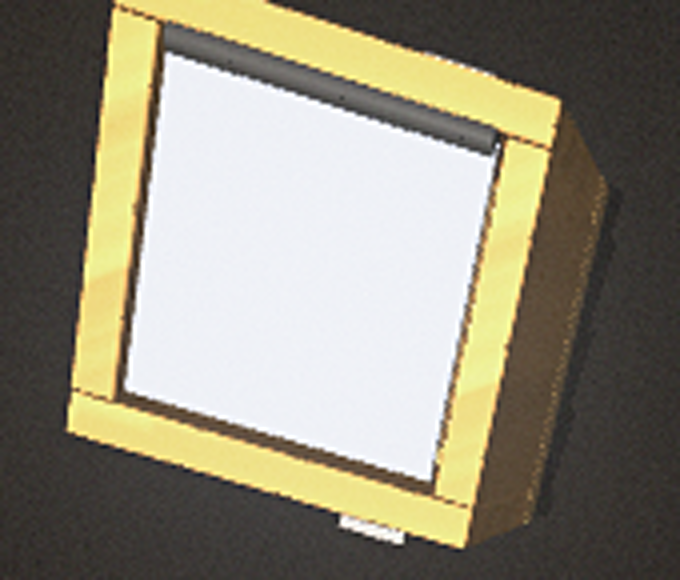

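Emit:
step_arm --pt "40 -48 0 0" --pt "80 -96 0 0" --pt "120 -144 0 0" --pt "160 -192 0 0" --pt "200 -240 0 0"

```text
t: 1.4
position: [0.4956, -0.1113, 0.2312]
ee_rot: [0.984, 0.178, -0.0, 0.0]
ft_force: [0.2, -1.0, -0.4]
finger_gap: 0.999
```

Emit:
step_arm --pt "40 -50 0 5" --pt "80 -100 0 5" --pt "120 -150 0 5" --pt "135 -167 0 5" --pt "135 -167 0 5"

```text
t: 2.02
position: [0.5628, 0.0939, 0.2307]
ee_rot: [0.99, 0.138, -0.0, -0.001]
ft_force: [0.5, -0.2, -0.8]
finger_gap: 1.001
```

```bash
python3 - <<'E'
from rig import get_state,cams
from h import *
s=get_state();c=cams.calibration('wrist');p,d=cams.read_camera('wrist')
print(s['position'],s['ee_rot']);
np.savez('pics/w2.npz',p=p,d=d,K=c['mtx'],E=c['extrinsics']);cv2.imwrite('pics/w2.png',p[...,::-1])
for q in [(.601,.204,.025),(.601,.204,.15)]: print(proj(q,c['mtx'],c['extrinsics'])[0,:2].round(1))
E
```

```text
[0.56280053 0.09390188 0.23069207] [ 9.90381707e-01  1.38359846e-01 -4.66091588e-04 -6.40917558e-04]
[242.3 118.9]
[197.2 125.7]
```

View pics/w2.png

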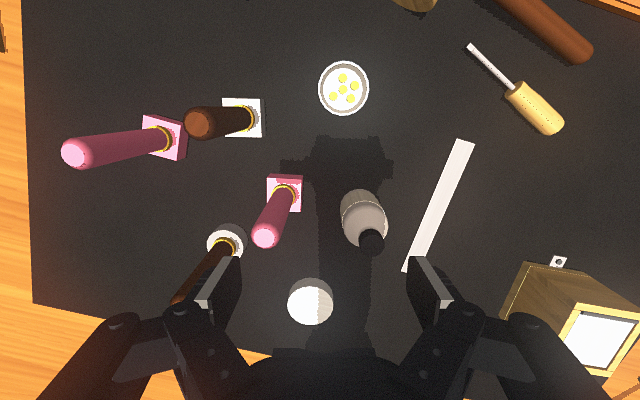

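```bash
python3 - <<'E'
from h import *
s=np.load('pics/w2.npz');K,E=s['K'],s['E']
hsv=cv2.cvtColor(s['p'],cv2.COLOR_RGB2HSV)
f=(hsv[...,1]<60)&(hsv[...,2]>140);m=np.zeros_like(f);m[90:145,215:275]=1
print('head',rect(f&m,K,E,.025))
t=(hsv[...,0]<15)&(hsv[...,1]>90)&(hsv[...,2]>50);m[:]=0;m[100:145,180:235]=1
print(np.nonzero((t&m).any(0))[0][[0,-1]],np.nonzero((t&m).any(1))[0][[0,-1]])
E
```

```text
head (((602.0150756835938, 204.61865234375), (43.534603118896484, 43.39137649536133), 15.505130767822266), 593.0)
[181 234] [106 140]
```

Emit:
step_arm --pt "25 -36 0 0" --pt "50 -72 0 0" --pt "67 -95 0 0" --pt "67 -95 0 0" --pt "67 -95 0 0"

```text
t: 2.7
position: [0.602, 0.197, 0.2311]
ee_rot: [0.991, 0.134, -0.001, 0.001]
ft_force: [-0.2, -0.1, -0.6]
finger_gap: 0.999
```

Emit:
step_arm --pt "1 -4 0 0" --pt "1 -7 0 0" --pt "1 -7 15 0" --pt "1 -7 40 0" --pt "1 -7 40 0"

```text
t: 3.32
position: [0.5991, 0.2067, 0.1884]
ee_rot: [0.991, 0.136, -0.003, 0.001]
ft_force: [0.2, -0.3, -0.6]
finger_gap: 0.999
```

```bash
python3 - <<'E'
from rig import get_state,cams
from h import *
s=get_state();c=cams.calibration('wrist');p,d=cams.read_camera('wrist')
print(s['position'],s['ee_rot'],s['qvel'].round(3) if hasattr(s['qvel'],'round') else s['qvel']);
np.savez('pics/w3.npz',p=p,d=d,K=c['mtx'],E=c['extrinsics']);cv2.imwrite('pics/w3.png',p[...,::-1])
for q in [(.6015,.2042,.025),(.6015,.2042,.15)]: print(proj(q,c['mtx'],c['extrinsics'])[0,:2].round(1))
E
```

```text
[0.59906556 0.20673572 0.18835349] [ 9.90719797e-01  1.35880343e-01 -3.19068713e-03  7.97095945e-04] [ 0.001 -0.029 -0.002 -0.054 -0.003  0.016  0.001]
[326.7 181.7]
[328.5 228.3]
```

View pics/w3.png

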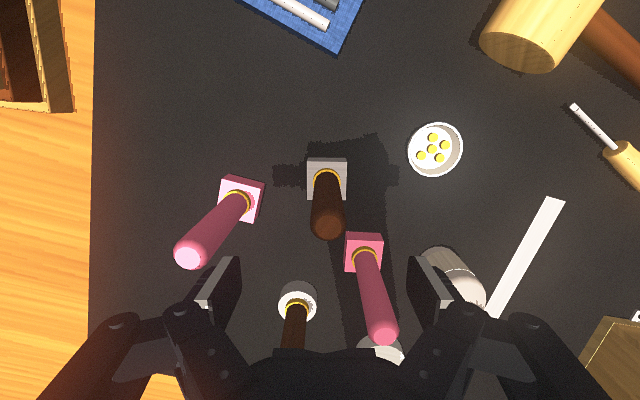

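Emit:
step_arm --pt "2 3 20 0" --pt "2 3 45 0" --pt "2 3 70 0" --pt "2 3 87 0" --pt "2 3 87 0"

```text
t: 4.0
position: [0.6033, 0.2051, 0.1036]
ee_rot: [0.991, 0.136, -0.001, 0.0]
ft_force: [-1.1, -0.6, 0.8]
finger_gap: 0.999
```

```bash
python3 - <<'E'
from rig import get_state,cams
from h import *
s=get_state();p,d=cams.read_camera('wrist')
print(s['position'],s['ee_rot'],s['ft_force']);cv2.imwrite('pics/w4.png',p[...,::-1])
p,d=cams.read_camera('side');cv2.imwrite('pics/s4.png',p[60:260,180:420,::-1].repeat(2,0).repeat(2,1))
E
```

```text
[0.60328314 0.20511598 0.10357778] [ 9.90723902e-01  1.35887095e-01 -9.00863229e-04  1.88379730e-04] [-1.08931615 -0.6159698   0.84321093]
```

View pics/w4.png

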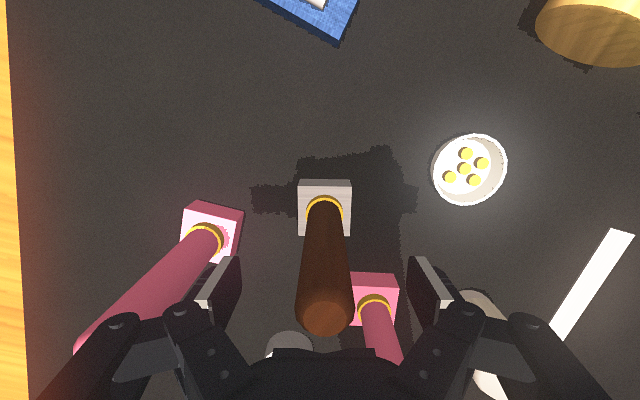

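View pics/s4.png

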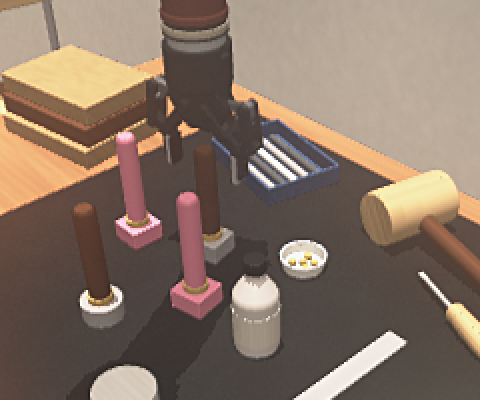

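Emit:
step_arm --pt "-1 1 2 0" --pt "-1 1 2 0" --pt "-1 1 2 0" --pt "-1 1 2 0" --pt "-1 1 2 0" --grip 1 --squeeze 50

```text
t: 4.72
position: [0.6032, 0.2046, 0.1028]
ee_rot: [0.991, 0.136, 0.0, -0.0]
ft_force: [0.1, 1.0, 3.0]
finger_gap: 0.29
```

Emit:
step_arm --pt "0 0 0 0" --pt "0 0 -2 0" --pt "0 0 -6 0" --pt "0 0 -10 0" --pt "0 0 -10 0"

```text
t: 5.35
position: [0.6033, 0.204, 0.1125]
ee_rot: [0.991, 0.136, 0.0, -0.0]
ft_force: [0.3, 0.3, -4.2]
finger_gap: 0.296
```

```bash
python3 - <<'E'
from rig import get_state,cams
from h import *
s=get_state();p,d=cams.read_camera('wrist')
print(s['position'],s['ee_rot'],s['ft_force'],s['ft_torque'],s['finger_gap']);cv2.imwrite('pics/w5.png',p[...,::-1])
p,d=cams.read_camera('side');cv2.imwrite('pics/s5.png',p[60:260,180:420,::-1].repeat(2,0).repeat(2,1))
E
```

```text
[0.60325522 0.20402261 0.11254786] [ 9.90736311e-01  1.35799426e-01  2.77781275e-04 -4.12300801e-05] [ 0.28194656  0.29114496 -4.21794454] [-0.00321403  0.0162673  -0.05092311] 0.29561824424163585
```

View pics/w5.png

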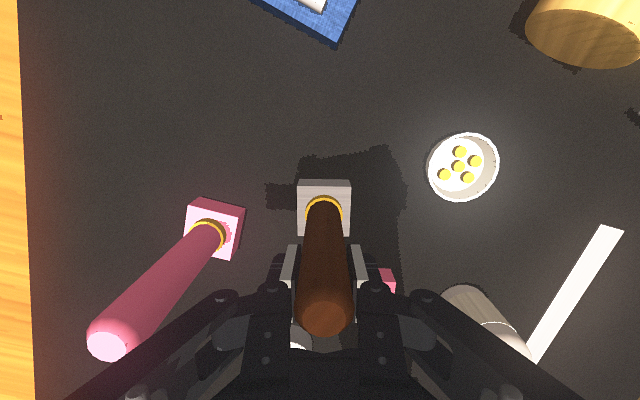

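View pics/s5.png

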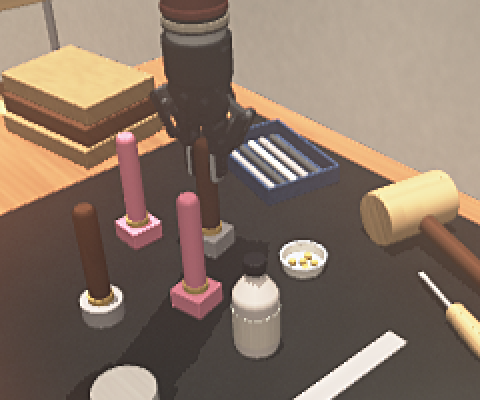

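Emit:
step_arm --pt "0 0 -25 0" --pt "0 0 -65 0" --pt "0 0 -110 0" --pt "0 0 -150 0" --pt "0 0 -165 0"

```text
t: 6.08
position: [0.6041, 0.2045, 0.2802]
ee_rot: [0.991, 0.136, 0.003, -0.001]
ft_force: [-0.3, 0.2, -4.5]
finger_gap: 0.291
```

Emit:
step_arm --pt "-13 21 0 0" --pt "-36 59 0 0" --pt "-62 102 0 0" --pt "-88 144 0 0" --pt "-114 187 0 0"

```text
t: 6.7
position: [0.5421, -0.0082, 0.2758]
ee_rot: [0.991, 0.136, -0.001, -0.0]
ft_force: [0.4, 0.0, -5.3]
finger_gap: 0.292
```

Emit:
step_arm --pt "-26 43 0 2" --pt "-52 85 0 4" --pt "-78 128 0 7" --pt "-104 170 0 10" --pt "-115 190 0 11"

```text
t: 7.32
position: [0.4814, -0.2243, 0.276]
ee_rot: [0.999, 0.037, -0.002, 0.0]
ft_force: [0.5, 0.3, -4.0]
finger_gap: 0.288
```

Emit:
step_arm --pt "-7 22 0 0" --pt "-15 46 0 0" --pt "-15 46 0 0" --pt "-15 46 0 0" --pt "-15 46 0 0"

```text
t: 7.95
position: [0.4733, -0.266, 0.277]
ee_rot: [0.999, 0.042, -0.0, -0.001]
ft_force: [-0.2, 0.1, -3.9]
finger_gap: 0.29
```

```bash
python3 - <<'E'
from rig import get_state,cams
from h import *
s=get_state();print(s['position'],s['ee_rot'],s['ft_force'],s['ft_torque'],s['finger_gap'])
for n in['top','wrist','side']:
    c=cams.calibration(n);p,d=cams.read_camera(n)
    np.savez(f'pics/{n}6.npz',p=p,d=d,K=c['mtx'],E=c['extrinsics']);cv2.imwrite(f'pics/{n}6.png',p[...,::-1])
E
```

```text
[ 0.47328594 -0.26599242  0.2769783 ] [ 9.99133281e-01  4.16187305e-02 -9.51355843e-05 -7.47844367e-04] [-0.17809214  0.07055622 -3.92633083] [0.0581949  0.01343356 0.01958112] 0.2901046324314005
```

View pics/side6.png

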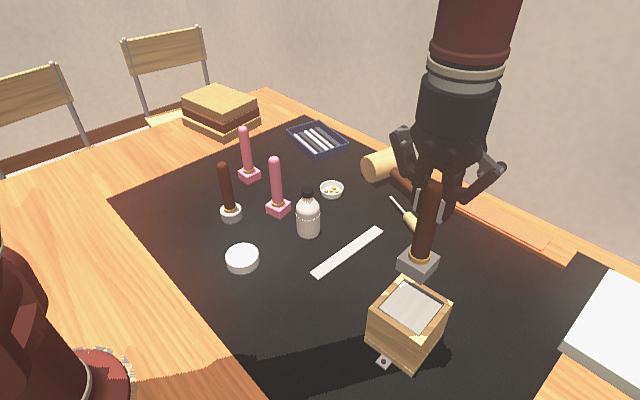

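View pics/wrist6.png

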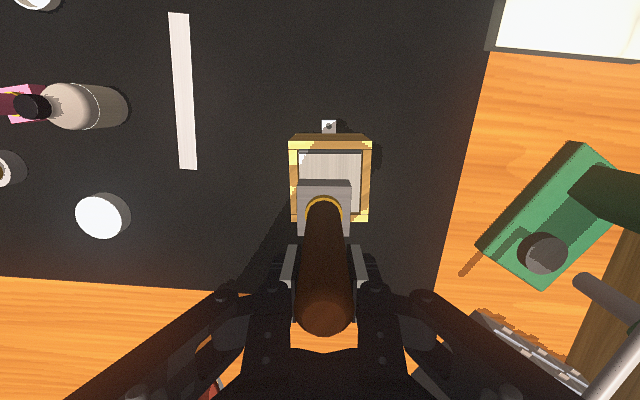

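```bash
python3 - <<'E'
from h import *
s=np.load('pics/wrist6.npz');K,E,p=s['K'],s['E'],s['p']
cv2.imwrite('pics/w6c.png',cv2.resize(p[120:250,270:390],None,fx=4.5,fy=4.5,interpolation=2)[...,::-1])
# depth
d=s['d'];ys,xs=np.mgrid[0:400,0:640]
P=np.stack([(xs-K[0,2])/K[0,0]*d,(ys-K[1,2])/K[1,1]*d,d],-1)@E[:3,:3].T+E[:3,3]
m=(d>0)&(P[...,2]>.18)&(P[...,2]<.207);m[:,:290]=0;m[:,356:]=0;m[:170]=0;m[245:]=0
print(rect(m,K,E,.1995),np.median(P[m],0))
T=np.load('pics/top6.npz');K,E,p=T['K'],T['E'],T['p']
cv2.imwrite('pics/t6c.png',cv2.resize(p[150:320,400:580],None,fx=4,fy=3.5,interpolation=2)[...,::-1])
E
```

```text
(((475.1869201660156, -265.33331298828125), (48.0923957824707, 43.676231384277344), 4.043062686920166), 1638.5) [ 0.48587187 -0.26380763  0.19887961]
```

View pics/w6c.png

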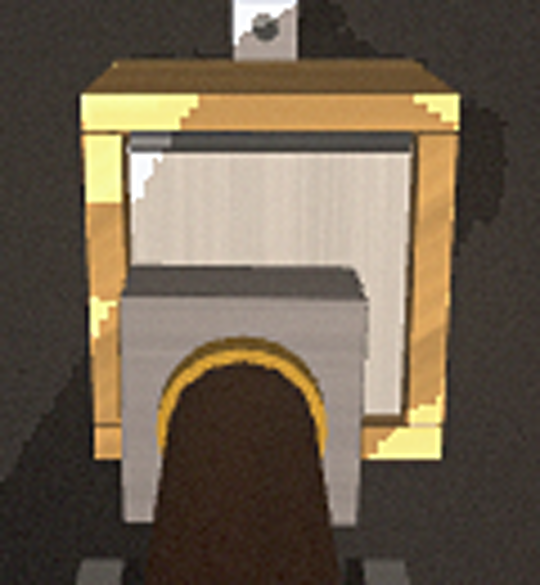

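View pics/t6c.png

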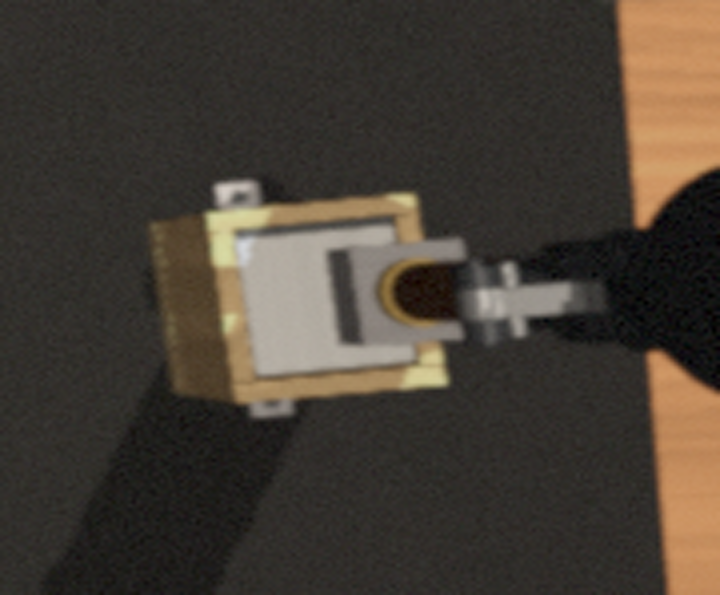

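Emit:
step_arm --pt "-4 7 0 0" --pt "-4 7 15 0" --pt "-4 7 40 0" --pt "-4 7 62 0" --pt "-4 7 65 0"

```text
t: 8.72
position: [0.4677, -0.2742, 0.2099]
ee_rot: [0.999, 0.04, -0.002, -0.002]
ft_force: [-0.0, 0.4, -3.4]
finger_gap: 0.293
```

Emit:
step_arm --pt "0 0 0 0" --pt "0 0 0 0" --pt "0 0 0 0" --pt "0 0 0 0" --pt "0 0 0 0"

```text
t: 9.35
position: [0.4694, -0.275, 0.2125]
ee_rot: [0.999, 0.04, 0.0, 0.0]
ft_force: [-0.3, -0.2, -4.1]
finger_gap: 0.29
```

```bash
python3 - <<'E'
from rig import get_state,cams
from h import *
s=get_state();print(s['position'],s['ee_rot'],s['ft_force'])
n='wrist'
c=cams.calibration(n);p,d=cams.read_camera(n);K,E=c['mtx'],c['extrinsics']
cv2.imwrite('pics/w7.png',cv2.resize(p[120:300,250:410],None,fx=4,fy=3.3,interpolation=2)[...,::-1])
h=s['position'][2]-.1028
ys,xs=np.mgrid[0:400,0:640]
P=np.stack([(xs-K[0,2])/K[0,0]*d,(ys-K[1,2])/K[1,1]*d,d],-1)@E[:3,:3].T+E[:3,3]
m=(d>0)&(abs(P[...,2]-h-.025)<.006);m[:,:280]=0;m[:,370:]=0;m[:150]=0;m[270:]=0
print(rect(m,K,E,h+.025),np.median(P[m],0))
p,d=cams.read_camera('side');cv2.imwrite('pics/s7.png',cv2.resize(p[150:390,320:520],None,fx=3,fy=2.5)[...,::-1])
E
```

```text
[ 0.46936554 -0.27503801  0.21252591] [9.99188501e-01 4.02779193e-02 1.64429868e-04 4.93044893e-05] [-0.34482603 -0.23505479 -4.14265295]
(((469.6700439453125, -274.30194091796875), (44.89228057861328, 43.705726623535156), 3.9004008769989014), 1328.5) [ 0.48087597 -0.2725035   0.1343119 ]
```

View pics/w7.png

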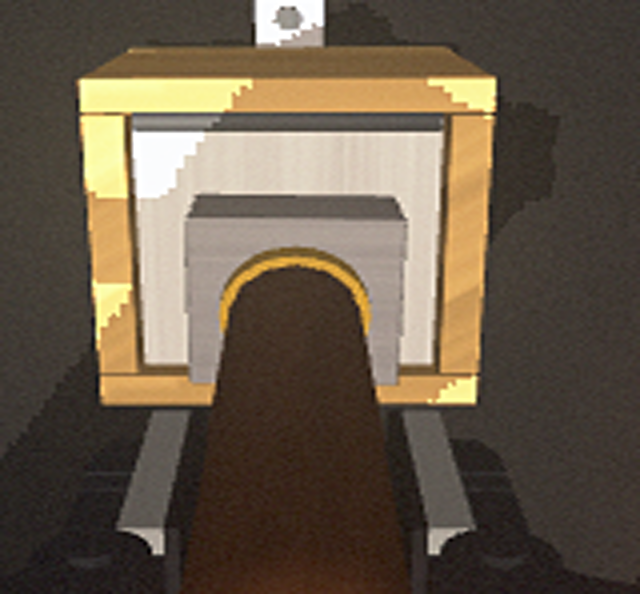

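View pics/s7.png

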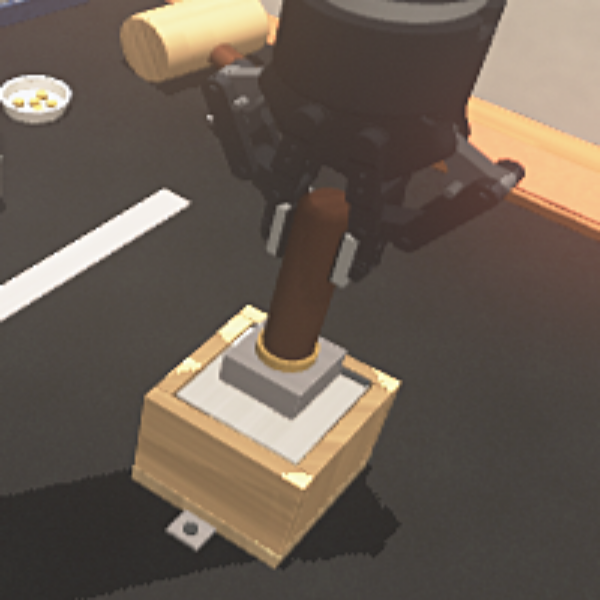

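Emit:
step_arm --pt "0 -1 7 0" --pt "0 -1 14 0" --pt "0 -1 21 0" --pt "0 -1 28 0" --pt "0 -1 35 0"

```text
t: 10.07
position: [0.4691, -0.2742, 0.1769]
ee_rot: [0.999, 0.04, -0.0, 0.0]
ft_force: [0.4, -0.6, -2.9]
finger_gap: 0.288
```

Emit:
step_arm --pt "0 0 7 0" --pt "0 0 14 0" --pt "0 0 21 0" --pt "0 0 28 0" --pt "0 0 35 0"

```text
t: 10.7
position: [0.4692, -0.274, 0.1418]
ee_rot: [0.999, 0.04, -0.0, -0.0]
ft_force: [-0.7, -1.0, -4.2]
finger_gap: 0.289
```

Emit:
step_arm --pt "0 0 4 0" --pt "0 0 8 0" --pt "0 0 12 0" --pt "0 0 16 0" --pt "0 0 18 0"

```text
t: 11.32
position: [0.4692, -0.274, 0.124]
ee_rot: [0.999, 0.04, -0.0, -0.0]
ft_force: [-0.9, -0.1, -3.9]
finger_gap: 0.29
```

Emit:
step_arm --pt "0 0 1 0" --pt "0 0 1 0" --pt "0 0 2 0" --pt "0 0 3 0" --pt "0 0 3 0"

```text
t: 11.95
position: [0.4692, -0.2741, 0.1213]
ee_rot: [0.999, 0.04, -0.0, -0.0]
ft_force: [-1.0, -0.7, -3.7]
finger_gap: 0.289
```

Emit:
step_arm --pt "0 0 1 0" --pt "0 0 1 0" --pt "0 0 2 0" --pt "0 0 2 0" --pt "0 0 2 0"

```text
t: 12.58
position: [0.4692, -0.274, 0.1193]
ee_rot: [0.999, 0.04, -0.0, -0.0]
ft_force: [-0.4, -0.8, -4.7]
finger_gap: 0.289
```

Emit:
step_arm --pt "0 0 0.5 0" --pt "0 0 1 0" --pt "0 0 1 0" --pt "0 0 1 0" --pt "0 0 1 0"

```text
t: 13.2
position: [0.4692, -0.274, 0.1183]
ee_rot: [0.999, 0.04, -0.0, -0.0]
ft_force: [-0.5, -0.2, -3.6]
finger_gap: 0.292
```

Emit:
step_arm --pt "0 0 0.5 0" --pt "0 0 1 0" --pt "0 0 1 0" --pt "0 0 1 0" --pt "0 0 1 0"

```text
t: 13.82
position: [0.4694, -0.274, 0.1178]
ee_rot: [0.999, 0.04, 0.0, 0.0]
ft_force: [-1.8, 0.3, 3.5]
finger_gap: 0.294
```

Emit:
step_arm --pt "0 0 0 0" --pt "0 0 0 0" --pt "0 0 0 0" --pt "0 0 0 0" --pt "0 0 0 0" --grip 0

```text
t: 14.45
position: [0.4693, -0.274, 0.1173]
ee_rot: [0.999, 0.04, 0.0, -0.0]
ft_force: [-0.0, -0.6, 0.2]
finger_gap: 1.0
```

```bash
python3 - <<'E'
from rig import get_state,cams
from h import *
s=get_state();print(s['position'],s['ft_force'],s['finger_gap'])
p,d=cams.read_camera('wrist');cv2.imwrite('pics/w8.png',p[...,::-1])
p,d=cams.read_camera('side');cv2.imwrite('pics/s8.png',cv2.resize(p[150:390,320:520],None,fx=3,fy=2.5)[...,::-1])
E
```

```text
[ 0.46929817 -0.27404116  0.11728443] [-0.02955959 -0.64833462  0.23988832] 1.000174741886387
```

View pics/w8.png

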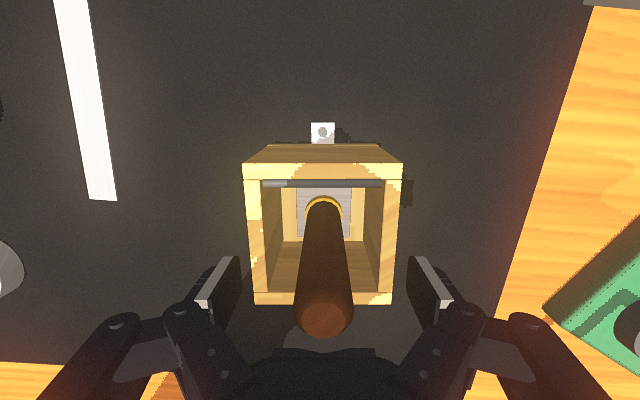

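View pics/s8.png

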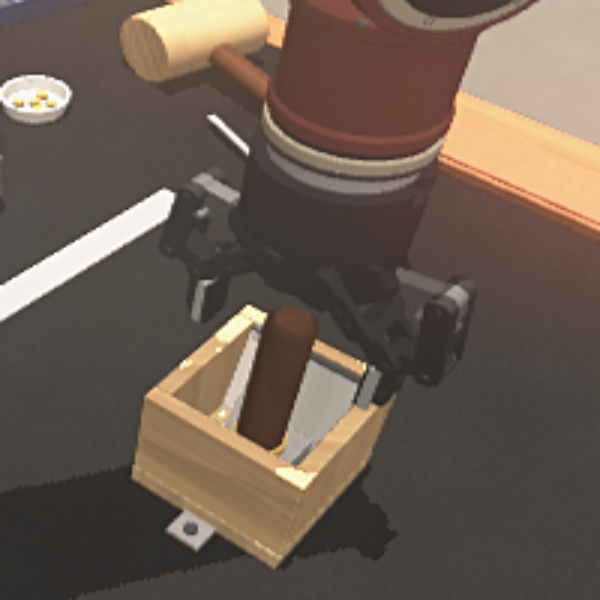

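The stamp stands in the box with the flap leaning on it. I'll withdraw straight up.

Emit:
step_arm --pt "0 0 -12 0" --pt "0 0 -35 0" --pt "0 0 -65 0" --pt "0 0 -95 0" --pt "0 0 -120 0"

```text
t: 15.18
position: [0.4695, -0.2742, 0.2396]
ee_rot: [0.999, 0.04, 0.001, 0.001]
ft_force: [0.8, 0.1, -0.6]
finger_gap: 1.001
```

Emit:
step_arm --pt "-5 20 0 0" --pt "-5 60 0 0" --pt "-5 100 0 0" --pt "-5 130 0 0" --pt "-5 130 0 0"

```text
t: 15.8
position: [0.4721, -0.4083, 0.2358]
ee_rot: [0.999, 0.037, -0.002, 0.001]
ft_force: [0.4, 0.3, -0.2]
finger_gap: 1.005
```

```bash
python3 - <<'E'
from rig import get_state,cams
from h import *
s=get_state();print(s['t'],s['position'],s['ft_force'],s['finger_gap'])
for n in('side','top'):
    c=cams.calibration(n);K,E=c['mtx'],c['extrinsics']
    p,d=cams.read_camera(n);cv2.imwrite(f'pics/{n}9.png',p[...,::-1])
    ys,xs=np.mgrid[0:400,0:640]
    P=np.stack([(xs-K[0,2])/K[0,0]*d,(ys-K[1,2])/K[1,1]*d,d],-1)@E[:3,:3].T+E[:3,3]
    for nm,x,y,lo,hi in(('sq',.469,-.273,.155,.18),('round',.431,.195,.143,.17)):
        m=(np.hypot(P[...,0]-x,P[...,1]-y)<.04)&(P[...,2]>lo)&(P[...,2]<hi)&(d>0)
        print(n,nm,m.sum(),np.round(P[m].mean(0),4),P[m][:,2].max())
E
```

```text
15.8 [ 0.47208243 -0.40828729  0.2357971 ] [ 0.38274146  0.30666579 -0.18190362] 1.0046110243773958
side sq 244 [ 0.4645 -0.2756  0.1632] 0.16758649460599662
side round 86 [0.4302 0.1912 0.1488] 0.1522864053820122
top sq 214 [ 0.4676 -0.2711  0.164 ] 0.16894135251888076
top round 191 [0.4311 0.1942 0.1494] 0.15394495163725253
```

View pics/side9.png

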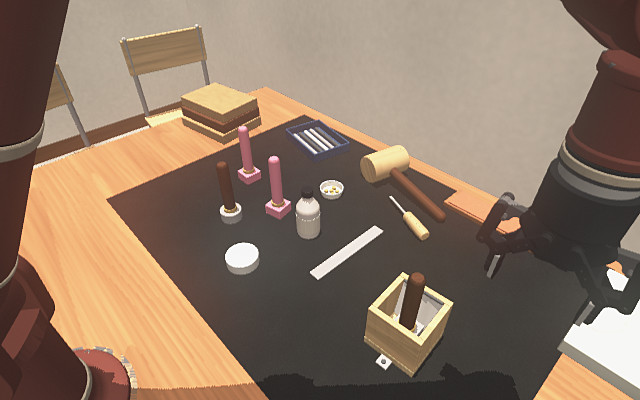

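View pics/top9.png

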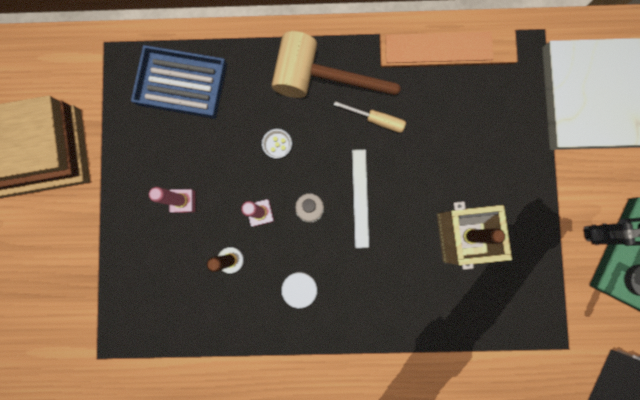

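Emit:
step_arm --pt "0 0 0 0" --pt "0 0 0 0" --pt "0 0 0 0" --pt "0 0 0 0" --pt "0 0 0 0"

```text
t: 16.52
position: [0.4747, -0.404, 0.2374]
ee_rot: [0.999, 0.04, 0.0, 0.0]
ft_force: [0.3, 0.4, 0.3]
finger_gap: 0.999
```

```bash
python3 - <<'E'
from rig import arm
print(arm.job_done())
E
```

```text
the job is handed in; nothing more can be done
None
```

The square-headed stamp is standing upright on the dust box floor with the flap held open against it. The job was handed in at about 16.5 s of the 38 s allowed.

I gripped the stamp by its handle and lined it up over the middle of the well. Its head opened the flap on the way down. I lowered it in small steps until the force reading rose by about 7 N at floor contact, then opened the gripper and withdrew straight up.

**Last checks:**
- **Square stamp:** its top measures about 0.164 m high, against 0.165 m expected when seated. It is centred in the well to within a few mm and upright in both views. The two cameras differ by 3–5 mm on its position because each sees a different side of the handle.
- **Round stamp:** it has not moved. The top camera gives (0.431, 0.194) both before and after.
- **Pink look-alikes and other objects:** they look undisturbed in the final pictures.
- **Flap:** I judged it open from the pictures and did not measure its angle.

No check failed.

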